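# Open the test nest

## Task

The tested road stud has to come out of the test nest next, so open the nest for it: press down the release tab on the front until the cover springs up, then push the cover back with your fingertips until it is fully open against its stop, where it stays by itself. Pick nothing up: leave the stud in the nest and everything standing around it where it is.

Things in the scene. Friction and masses are not known exactly. Their poses are not given: they have to be found in the camera images.
- nest: the test nest, a black box with aluminium foot plate (178 x 164 mm), screwed to the table; housing 132 mm deep, 140 mm wide, walls to 66 mm above the table. Origin: on the table under the middle of the stud in it. Its +x points to the hinge at the back, -x to the release tab at the front, z up; it stands turned by up to about 0.4 rad on the table
- cover_hinge (a point): middle of the cover's hinge axis, at the back of the nest (72 mm behind the origin, 70 mm above the table). The hinge axis runs along the nest's y
- cover (a joint): angle of the cover, rad: 0 shut and latched (cover level, 70 mm above the table), about 0.65 after the spring has lifted it, 1.85 fully open against the stop, leaning back past upright. The spring does not act above 0.65; the hinge is stiff, so the cover stays where it is left. About 1 to 2 N at its front edge move it
- cover_edge (a point): middle of the lower front edge of the cover (moves with it; its x axis runs from the front edge to the hinge, its z out of the cover's outer face). The cover is an aluminium plate 6 mm thick, 140 mm wide, with a clear window; this edge is 146 mm from the hinge axis
- tab (a joint): angle of the release tab, rad: 0 at rest, 0.26 pressed down to its stop. It lets the cover go at about 0.13 to 0.16 and springs back when released. The press needs 2 N at first and 5 N at the stop
- tab_press (a point): the point to press, on top of the release tab's grey ribbed paddle (26 mm wide) at the front of the nest, 49 mm above the table. Press straight down, about 6 mm to release the cover, 10 mm to the stop. The paddle ends 8 mm in front of this point; its pivot is 38 mm behind it; the shut cover's front edge is 44 mm behind it, the steel hook over that edge rises 32 mm above it
- stud_in: the road stud in the nest, under the cover: round, 108 mm across, 49 mm high, origin at the centre of its underside, 14 mm above the table. It lies loose in the nest; its top is 63 mm above the table
- stud_a: bystander: a loose road stud, 108 mm across, 49 mm high, to the left of the nest; origin at the centre of its underside. In front of it, left of the tab, the air screwdriver stands upright on its stand, fixed, up to about 350 mm above the table, with its hose on its left: keep the hand clear of it
- stud_b: bystander: a loose road stud with its screws standing out, 108 mm across, 57 mm high, farther left; origin at the centre of its underside
- washers: bystander: a green plastic cup of washers, 73 mm across, 30 mm high, left of the nest; origin at the centre of its underside
- driver: bystander: a screwdriver, 202 mm long, 29 mm thick, lying in front of the nest, near the table edge; origin under its middle
- tape: bystander: a roll of masking tape, 101 mm across, 24 mm high, lying on the left; origin at the centre of its underside
- pen: bystander: a marker pen, 126 mm long, 19 mm thick, lying on the left; origin under its middle

How it is judged:
On the way, in this order (a step that is already met when the one before it is completed fails the run):
1. the release tab is pressed down by the fingers (value of joint tab above 0.08 rad and contact force between the fingers and tab above 0.3 N).
2. the cover is pushed fully open (value of joint cover above 1.72 rad), for 0.1 s.
At the end, for the whole second after the job is handed in: the cover stands open within 0.13 rad of its stop (above 1.72 rad) and is still, the tab has sprung back, the stud lies in the nest (value of joint cover above 1.72 rad and velocity of joint cover between -0.1 and 0.1 rad/s and value of joint tab below 0.05 rad and distance between stud_in and nest below 0.022 m); the robot touches nothing.
It fails at once if the stud in the nest is shifted or lifted by more than 8 mm (distance of stud_in from where it was at the start of the episode above 0.008 m).
It fails at once if a bystander is moved by more than 15 mm (distance of any of stud_a, stud_b, washers, driver, tape, pen from where it was at the start of the episode above 0.015 m).
It also fails if it takes over 40 s, if anything falls off the work surface, if the arm or the gripper's body presses on something with over 40 N, if the wrist force passes 120 N, or if a joint passes its speed limit or range.

## Robot

A 6-joint arm with a two-finger parallel gripper is mounted at the origin on a cart in front of the work surface, level with it; the furniture and walls round the work are solid. World frame = base frame: x ahead of the robot, y to its left, z up, the work surface at z = 0. Lengths are in m, angles in rad, forces in N, time in s.
With the tool pointing down it reaches from about 0.35 to 1 m from the base axis. Payload 7.1 kg.
Tool frame: the origin (TCP) lies midway between the tips of the shut fingers; the grasp point (between the pads) lies 19 mm behind it; z points along the fingers, y is the line along which they close (so a half turn about z gives the same grasp; the last joint's range is limited). The gripper opens to 85 mm and grips with 20 to 120 N. Pads are 22 mm wide; open, the fingers measure 114 mm over their backs; the gripper's body (76 mm by 85 mm) begins 54 mm behind the grasp point. The pads swing forward as they close: fully open they stand 13 mm farther back than shut.
Start: joints at [1.104, 0.423, 1.63, -0, 1.089, -0.019], TCP at [0.271, 0.563, 0.231] pointing down, gripper open.
Joint ranges: [-3, 3], [-0.9, 2.11], [0.09, 2.58], [-1.31, 4.45], [0.11, 2.69], [-2.54, 2.54]. Speed limits (rad/s): [2.39, 2.39, 3.01, 3.14, 3.14, 3.14].

## Interface

Orientations are given as a rotation vector (axis times angle).
In Python, from plant import ctrl, cams, job gives the robot as it stands (ctrl), with the cameras (cams) and the job (job).
- The arm moves only by the tool drive_effector, called after "Request:" in YAML: its name, and indented under it one key for each argument. Schema: {"type":"object","properties":{"increments":{"type":"object","properties":{"moves":{"type":"array","items":{"type":"array","items":{"type":"number"},"minItems":7,"maxItems":7},"minItems":1,"maxItems":5}},"additionalProperties":false,"required":["moves"]},"clamp_n":{"type":"number"},"only":{"type":"string"},"quiet":{"type":"boolean"},"lines":{"type":"string"}},"required":["increments"],"additionalProperties":false}. increments is an object whose key "moves" holds a list of rows, 1 to 5 of them, each of 7 numbers: the finger opening in m, then dx, dy, dz in shares of 0.25 m (1.0 is 0.25 m), then a rotation vector rx, ry, rz in shares of pi/2 rad (1.0 is pi/2 rad); each row is the pose to reach, as a shift and turn from the pose commanded when the call began, along the tool's axes at that moment; what a row does not reach only later rows make up. A row lasts 1/10 s, in which the tool goes at most 0.05 m and 0.15 rad, less where a joint would pass 70% of its speed; a pose out of reach is approached as far as the arm can. The fingers move at their own pace and stop on an object; clamp_n is the grip in N (left out, the last holds). Time passes only in rows, so rows that do not move let the fingers close. The tool returns the time, the measured TCP pose, the force, the opening and the grip force at its end. only (a regular expression) keeps the lines of the reply that match it, lines (a string "A,B") keeps lines A to B, and quiet returns only ok. Shift and turn numbers lie between -1 and 1, and a call with a number outside is refused. Input that does not fit is refused with a message, and nothing moves.
- ctrl.get_obs(): the state, without advancing time (a new reading comes with each control period).
- cams.get_image(name): name is "scene" or "side" or "wrist"; returns a dict with "color" (400x640x3 uint8, red, green, blue), "depth" (400x640 float32, m along the optical axis (not along the pixel's ray), 0 where there is no reading), "vfov" (degrees; the focal length in pixels is half the picture's height over the tangent of half this angle, whatever the lens; pixels are square), "cx", "cy" (the principal point, pixels), "xyz" and "orientation" of the camera in the world; the wrist camera has in their place "hand_eye" (4x4, takes a point from camera to tool coordinates, whose origin is the TCP and whose axes are the flange's). Camera axes: x right, y down, z forward; pixel columns grow to the right and rows downward; lengths in m; the calibration is good to about 2 mm. A picture is of the moment at which its call begins: read the wrist's pose just before it.
- job.finish_job(): hands the job in; it is judged then, once.
The state is a dict: "clock": time; "qpos": joint angles; "joint_vel": joint speeds; "effort": joint torques, N m; "tool_pos": TCP position; "tcp_rot": TCP orientation; "ft_force": force on the tool from outside, world axes, zero at the start; "wrist_torque": the same for the moment, N m; "width": finger opening in m; "grip_force": force on a finger pad.
Only numpy, scipy, OpenCV 4.12 (cv2) and the standard library are available. Lean on these libraries where they do the work, as an engineer would, in place of code of your own. Each camera call takes 0.05 s, during which the arm holds its last target. There are 200 camera calls.

## Working session

There is one attempt and no reset: what is moved stays moved. The work goes in short steps, Python scripts to look and compute and a tool call to move; the robot and the scene stay as the last step left them, time stands still between calls to the robot, and variables do not carry over. Pictures are saved under pics/ and viewed, at most 10 in all, crops included, and the job is handed in when it is done.

```bash
ls; mkdir -p pics; cat > h.py <<'E'
import numpy as np, cv2
from scipy.spatial.transform import Rotation as R
from plant import ctrl, cams, job
def cam(name):
    o=ctrl.get_obs(); im=cams.get_image(name)
    im['f']=im['color'].shape[0]/2/np.tan(np.radians(im['vfov'])/2)
    T=np.eye(4)
    if 'hand_eye' in im:
        T[:3,:3]=R.from_rotvec(o['tcp_rot']).as_matrix(); T[:3,3]=o['tool_pos']; T=T@np.array(im['hand_eye'])
    else:
        q=np.array(im['orientation']); T[:3,:3]=q if q.shape==(3,3) else (R.from_rotvec(q) if q.size==3 else R.from_quat(q)).as_matrix(); T[:3,3]=im['xyz']
    im['T']=T; return im
def ray(im,u,v):
    d=np.array([(u-im['cx'])/im['f'],(v-im['cy'])/im['f'],1.]); return im['T'][:3,3],im['T'][:3,:3]@d
def onz(im,u,v,z):
    o,d=ray(im,u,v); return o+d*(z-o[2])/d[2]
def pt(im,u,v):
    o,d=ray(im,u,v); return o+d*im['depth'][int(round(v)),int(round(u))]
def cloud(im):
    v,u=np.mgrid[:400,:640]; z=im['depth']
    P=np.stack([(u-im['cx'])/im['f']*z,(v-im['cy'])/im['f']*z,z],-1)@im['T'][:3,:3].T+im['T'][:3,3]
    P[z==0]=np.nan; return P
def save(im,n): cv2.imwrite('pics/'+n,im['color'][:,:,::-1])
E
python3 - <<'E'
from h import *
np.set_printoptions(precision=3,suppress=True)
o=ctrl.get_obs(); print(o)
for n in ['scene','side','wrist']:
    im=cam(n); save(im,n+'0.png'); print(n,im['vfov'],im.get('orientation'),im['T'])
E
python3 -c "
import cv2,numpy as np
a=[cv2.imread(f'pics/{n}0.png') for n in ('scene','side')]
"
```

```text
pics
plant.py
{'clock': 0.0, 'qpos': array([ 1.104,  0.424,  1.631,  0.   ,  1.089, -0.019]), 'joint_vel': array([-0.002, -0.001,  0.001,  0.001, -0.001, -0.   ]), 'effort': array([  0.003, -55.737, -28.176,   0.   ,   0.007,  -0.   ]), 'tool_pos': array([0.27 , 0.563, 0.23 ]), 'tcp_rot': array([-0.697, -3.063,  0.002]), 'ft_force': array([ 0.174, -0.834, -0.25 ]), 'wrist_torque': array([-0.003,  0.003,  0.034]), 'grip_force': 0.0, 'width': 0.08552855438289902}
scene 44.211867118618805 [-2.073  0.45  -0.285] [[ 0.905 -0.202  0.376 -0.127]
 [-0.426 -0.471  0.772 -1.212]
 [ 0.021 -0.859 -0.512  0.884]
 [ 0.     0.     0.     1.   ]]
side 51.23942798608658 [-0.118  2.643 -1.641] [[-0.997 -0.049  0.064  0.414]
 [-0.079  0.442 -0.894  1.271]
 [ 0.016 -0.896 -0.444  0.705]
 [ 0.     0.     0.     1.   ]]
wrist 61.77448299874499 None [[ 0.433  0.86   0.27   0.201]
 [ 0.901 -0.413 -0.131  0.596]
 [-0.001  0.3   -0.954  0.373]
 [ 0.     0.     0.     1.   ]]
```

View pics/scene0.png

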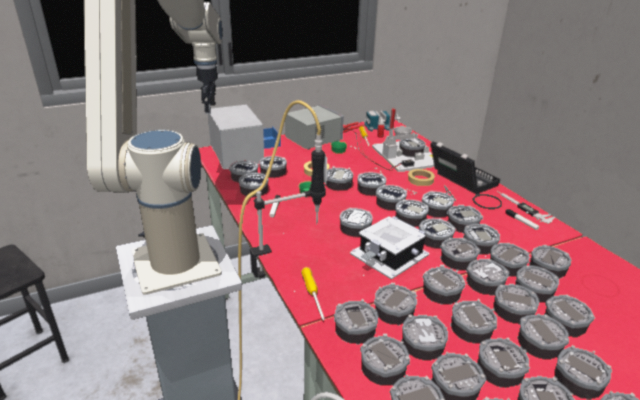

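View pics/side0.png

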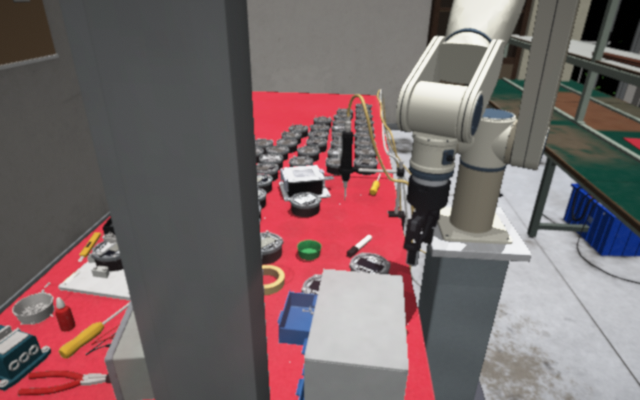

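The scene view shows the nest at about (392,245), with its tab facing the robot near (372,252). The air screwdriver is at (318,180), its stand post at (260,230), and the yellow driver at (310,292). The side view shows the nest at (303,182). Next I measure.

```bash
python3 - <<'E'
from h import *
np.set_printoptions(precision=3,suppress=True)
im=cam('scene'); P=cloud(im)
c=im['color'][195:290,240:450]; cv2.imwrite('pics/nest1.png',cv2.resize(c[:,:,::-1],None,fx=3.8,fy=3.8,interpolation=cv2.INTER_CUBIC))
for n,u,v in [('cover',395,232),('tabscrew',373,250),('adriver',318,180),('adtip',317,212),('post',261,225),('posttop',260,198),('arm',285,200),('driver',309,280),('stud',356,216)]: print(n,P[v,u])
m=(abs(P[...,2]-.073)<.006)&(P[...,0]>.3)
n,l,s,ce=cv2.connectedComponentsWithStats(m.astype(np.uint8))
for i in range(1,n):
    if s[i,4]>150: 
        Q=P[l==i]; print(s[i],Q.mean(0),cv2.minAreaRect((Q[:,:2]*1000).astype(np.float32)))
# obstacles tall: between x .2-.7,y -.3..0.4,z>.1
k=(P[...,2]>.09)&(P[...,0]>.25)&(P[...,0]<.9)&(abs(P[...,1])<.4); Q=P[k]
for z in np.arange(.09,.5,.04):
    q=Q[(Q[:,2]>z)&(Q[:,2]<z+.04)]
    if len(q): print(z,len(q),q.min(0),q.max(0))
E
```

```text
cover [ 0.61  -0.213  0.074]
tabscrew [ 0.521 -0.239  0.051]
adriver [ 0.423 -0.067  0.216]
adtip [ 0.429 -0.052  0.097]
post [ 0.247 -0.054  0.097]
posttop [ 0.248 -0.053  0.187]
arm [ 0.324 -0.053  0.164]
driver [ 0.308 -0.263  0.029]
stud [ 0.571 -0.047  0.045]
[414  69 226  57 513] [2.063 0.682 0.073] ((1869.2752685546875, 596.2030029296875), (619.5227661132812, 993.2442626953125), 0.37731847167015076)
[215  85 158  23 372] [0.823 1.07  0.073] ((848.1434326171875, 1068.3270263671875), (49.58277130126953, 878.3727416992188), 89.54642486572266)
[ 359  217   66   38 1385] [ 0.595 -0.221  0.074] ((594.77734375, -217.0290985107422), (162.6715545654297, 143.60977172851562), 18.16636085510254)
0.09 41 [ 0.251 -0.061  0.092] [ 0.436 -0.048  0.13 ]
0.13 266 [ 0.25  -0.08   0.131] [0.447 0.032 0.17 ]
0.17 353 [ 0.25  -0.076  0.17 ] [0.457 0.049 0.21 ]
0.21000000000000002 237 [ 0.302 -0.071  0.21 ] [0.456 0.059 0.25 ]
0.25 229 [ 0.323 -0.072  0.251] [0.456 0.066 0.29 ]
0.29000000000000004 183 [ 0.339 -0.073  0.29 ] [0.444 0.068 0.33 ]
0.33000000000000007 109 [ 0.354 -0.061  0.33 ] [0.437 0.069 0.369]
0.37 102 [ 0.361 -0.054  0.37 ] [0.431 0.065 0.41 ]
0.41000000000000003 92 [ 0.38  -0.036  0.41 ] [0.422 0.048 0.432]
```

View pics/nest1.png

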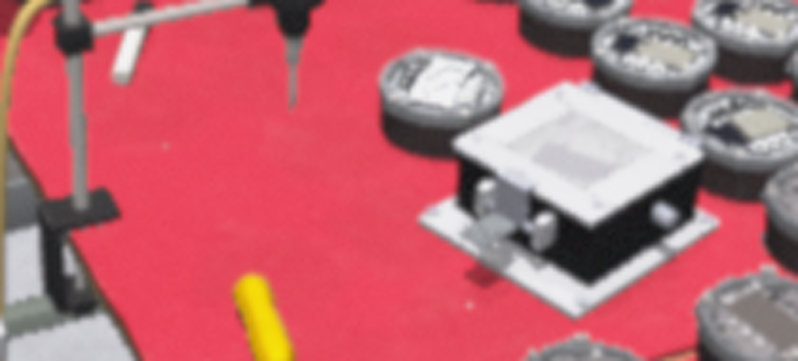

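The crop shows the cover corners at full-image (360,233), (396,253), (425,235) and (390,217), and the tab paddle at about (369,256).

```bash
python3 - <<'E'
from h import *
np.set_printoptions(precision=4,suppress=True)
im=cam('scene'); P=cloud(im)
for u,v in [(359.7,233.2),(395.8,253.4),(425,235),(390,217.4)]: print(onz(im,u-.4,v-.4,.076))
m=(abs(P[...,2]-.075)<.004)&(P[...,0]>.48)&(P[...,0]<.75)&(P[...,1]<-.1)&(P[...,1]>-.35)
m=cv2.morphologyEx(m.astype(np.uint8),cv2.MORPH_OPEN,np.ones((3,3)))
c=max(cv2.findContours(m,0,2)[0],key=cv2.contourArea)
W=np.array([onz(im,u,v,.076)[:2] for u,v in c[:,0]],np.float32)*1000
r=cv2.minAreaRect(W); print(r, cv2.boxPoints(r))
print('paddle',onz(im,369,255.5,.049)); 
for v in range(248,262): print(v,[(P[v,u]*1000).round().tolist() for u in range(364,374,3)])
E
```

```text
[ 0.5084 -0.177   0.076 ]
[ 0.5516 -0.3053  0.076 ]
[ 0.681 -0.262  0.076]
[ 0.6383 -0.1374  0.076 ]
((597.372314453125, -219.17984008789062), (153.2572021484375, 142.54617309570312), 17.497608184814453) [[ 502.86   -174.2442]
 [ 545.7188 -310.1947]
 [ 691.8846 -264.1155]
 [ 649.0259 -128.165 ]]
paddle [ 0.4984 -0.255   0.049 ]
248 [[520.0, -191.0, 27.0], [514.0, -217.0, 45.0], [516.0, -229.0, 53.0], [521.0, -237.0, 57.0]]
249 [[521.0, -191.0, 23.0], [516.0, -215.0, 40.0], [517.0, -229.0, 49.0], [520.0, -240.0, 55.0]]
250 [[520.0, -192.0, 20.0], [515.0, -216.0, 38.0], [516.0, -231.0, 48.0], [520.0, -240.0, 52.0]]
251 [[523.0, -187.0, 12.0], [515.0, -216.0, 34.0], [513.0, -236.0, 48.0], [519.0, -242.0, 50.0]]
252 [[521.0, -192.0, 13.0], [501.0, -239.0, 50.0], [511.0, -239.0, 47.0], [518.0, -244.0, 48.0]]
253 [[519.0, -194.0, 11.0], [498.0, -244.0, 50.0], [507.0, -246.0, 49.0], [519.0, -244.0, 44.0]]
254 [[492.0, -239.0, 45.0], [500.0, -242.0, 45.0], [507.0, -246.0, 46.0], [514.0, -252.0, 48.0]]
255 [[488.0, -245.0, 47.0], [494.0, -251.0, 50.0], [502.0, -255.0, 50.0], [512.0, -255.0, 46.0]]
256 [[484.0, -252.0, 49.0], [495.0, -250.0, 44.0], [500.0, -257.0, 48.0], [510.0, -258.0, 45.0]]
257 [[482.0, -256.0, 49.0], [488.0, -261.0, 51.0], [498.0, -261.0, 48.0], [533.0, -224.0, 13.0]]
258 [[482.0, -256.0, 46.0], [488.0, -262.0, 48.0], [501.0, -257.0, 41.0], [532.0, -226.0, 10.0]]
259 [[507.0, -217.0, 8.0], [487.0, -264.0, 46.0], [522.0, -226.0, 9.0], [528.0, -233.0, 13.0]]
260 [[506.0, -218.0, 5.0], [486.0, -265.0, 44.0], [518.0, -232.0, 11.0], [530.0, -230.0, 6.0]]
261 [[502.0, -225.0, 8.0], [510.0, -229.0, 8.0], [517.0, -235.0, 10.0], [527.0, -236.0, 7.0]]
```

Careful with the scale: shifts go in shares of 0.25 m and turns go in shares of pi/2 rad. That gives: -0.25 m / 0.25 = -1, -0.15 m / 0.25 = -0.6.

```bash
cat >> h.py <<'E'
def Rd(yaw,t):
    nx=np.array([np.cos(yaw),np.sin(yaw),0]); ny=np.array([-nx[1],nx[0],0])
    z=np.sin(t)*nx-np.cos(t)*np.array([0,0,1.]); return np.stack([ny,np.cross(z,ny),z],1)
def to(p,Rt=None):
    o=ctrl.get_obs(); R0=R.from_rotvec(o['tcp_rot']).as_matrix()
    d=R0.T@(np.array(p)-o['tool_pos']); w=R.from_matrix(R0.T@(R0 if Rt is None else Rt)).as_rotvec()
    print('clock',o['clock'],'tcp',o['tool_pos'].round(4),'d',d.round(4),'len',np.linalg.norm(d).round(3),'w',w.round(3),'ang',np.linalg.norm(w).round(3))
E
```

Request:
drive_effector:
  increments: {"moves":[[0, 0, 0, -0.2, 0, 0, 0], [0, 0, 0, -0.4, 0, 0, 0], [0, 0, 0, -0.6, 0, 0, 0], [0, 0, 0, -0.8, 0, 0, 0], [0, 0, 0, -1, 0, 0, 0]]}
  clamp_n: 20

```text
clock: 0.75
tool_pos: [0.2703, 0.5629, 0.4835]
tcp_rot: [-0.697, -3.063, -0.0]
ft_force: [0.5, 0.9, -0.4]
width: 0.0122
grip_force: 0.0
```

Request:
drive_effector:
  increments: {"moves":[[0, 0, 0, -0.2, 0, 0, 0], [0, 0, 0, -0.28, 0, 0, 0], [0, 0, 0, -0.28, 0, 0, 0]]}

```text
clock: 1.05
tool_pos: [0.2709, 0.564, 0.5558]
tcp_rot: [0.697, 3.061, 0.011]
ft_force: [0.2, 0.3, -0.6]
width: 0.0002
grip_force: 0.0
```

```bash
python3 -c "
from h import *
to((.55,.15,.55)); to((.47,-.26,.5),Rd(.305,.4))"
```

```text
clock 1.05 tcp [0.2709 0.564  0.5558] d [-0.4308 -0.2524  0.004 ] len 0.499 w [0. 0. 0.] ang 0.0
clock 1.05 tcp [0.2709 0.564  0.5558] d [-0.5362 -0.6569  0.051 ] len 0.85 w [-0.37  -0.166  0.806] ang 0.903
```

To row units: -0.215 m / 0.25 = -0.86, -0.172 m / 0.25 = -0.688.

Request:
drive_effector:
  increments: {"moves":[[0, -0.172, -0.1, 0, 0, 0, 0], [0, -0.344, -0.2, 0, 0, 0, 0], [0, -0.516, -0.3, 0, 0, 0, 0], [0, -0.688, -0.4, 0, 0, 0, 0], [0, -0.86, -0.5, 0, 0, 0, 0]]}

```text
clock: 1.55
tool_pos: [0.4106, 0.3556, 0.5494]
tcp_rot: [-0.696, -3.062, 0.003]
ft_force: [0.3, 0.2, 0.3]
width: 0.0
grip_force: 0.0
```

Request:
drive_effector:
  increments: {"moves":[[0, -0.172, -0.1, 0, 0, 0, 0], [0, -0.344, -0.2, 0, 0, 0, 0], [0, -0.516, -0.3, 0, 0, 0, 0], [0, -0.688, -0.4, 0, 0, 0, 0], [0, -0.86, -0.5, 0, 0, 0, 0]]}

```text
clock: 2.05
tool_pos: [0.5503, 0.1498, 0.5495]
tcp_rot: [-0.697, -3.061, 0.002]
ft_force: [1.2, 0.6, -0.0]
width: 0.0001
grip_force: 0.0
```

```bash
python3 -c "
from h import *
to((.47,-.26,.5),Rd(.305,.4))"
```

```text
clock 2.05 tcp [0.5503 0.1498 0.5495] d [-0.1052 -0.4041  0.0499] len 0.421 w [-0.38  -0.165  0.807] ang 0.907
```

To row units: -0.235 m / 0.25 = -0.94, -0.188 m / 0.25 = -0.752, 0.45 rad / 1.5708 = 0.2865.

Request:
drive_effector:
  increments: {"moves":[[0, -0.048, -0.188, 0, -0.0255, -0.0127, 0.0573], [0, -0.096, -0.376, 0, -0.0509, -0.0223, 0.1146], [0, -0.144, -0.56, 0, -0.0828, -0.035, 0.1719], [0, -0.192, -0.752, 0, -0.1082, -0.0446, 0.2292], [0, -0.24, -0.94, 0, -0.1337, -0.0573, 0.2865]]}

```text
clock: 2.55
tool_pos: [0.5011, -0.0876, 0.5495]
tcp_rot: [1.309, 2.696, 0.277]
ft_force: [-0.1, -0.6, 0.0]
width: 0.0001
grip_force: 0.0
```

```bash
python3 -c "
from h import *
to((.47,-.26,.45),Rd(.305,.4))"
```

```text
clock 2.55 tcp [ 0.5011 -0.0876  0.5495] d [-0.1128 -0.1503  0.0724] len 0.201 w [-0.168 -0.074  0.353] ang 0.397
```

To row units: -0.15 m / 0.25 = -0.6, -0.113 m / 0.25 = -0.452, 0.353 rad / 1.5708 = 0.2247.

Request:
drive_effector:
  increments: {"moves":[[0, -0.112, -0.152, 0, -0.0267, -0.0115, 0.0573], [0, -0.224, -0.3, 0.04, -0.0541, -0.0236, 0.1146], [0, -0.34, -0.452, 0.12, -0.0802, -0.035, 0.1687], [0, -0.4512, -0.6, 0.24, -0.107, -0.0471, 0.2247], [0, -0.4512, -0.6, 0.288, -0.107, -0.0471, 0.2247]]}

```text
clock: 3.05
tool_pos: [0.4689, -0.2611, 0.4471]
tcp_rot: [1.705, 2.311, 0.468]
ft_force: [0.5, 0.9, -1.2]
width: 0.0002
grip_force: 0.0
```

```bash
python3 -c "
from h import *
to((.44,-.268,.25),Rd(.305,.4))"
```

```text
clock 3.05 tcp [ 0.4689 -0.2611  0.4471] d [ 0.0012 -0.1036  0.1704] len 0.199 w [-0.003 -0.001 -0.006] ang 0.007
```

To row units: 0.17 m / 0.25 = 0.68, 0.128 m / 0.25 = 0.512.

Request:
drive_effector:
  increments: {"moves":[[0, 0, -0.1, 0.172, 0, 0, 0], [0, 0, -0.2, 0.34, 0, 0, 0], [0, 0, -0.308, 0.512, 0, 0, 0], [0, 0, -0.4144, 0.68, 0, 0, 0], [0, 0, -0.4144, 0.68, 0, 0, 0]]}

```text
clock: 3.55
tool_pos: [0.4396, -0.2639, 0.2482]
tcp_rot: [1.704, 2.323, 0.472]
ft_force: [-0.3, 0.1, 0.5]
width: -0.0001
grip_force: 0.0
```

```bash
python3 - <<'E'
from h import *
im=cam('wrist'); save(im,'w1.png'); np.save('w1.npy',cloud(im))
E
```

```text
(no output)
```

View pics/w1.png

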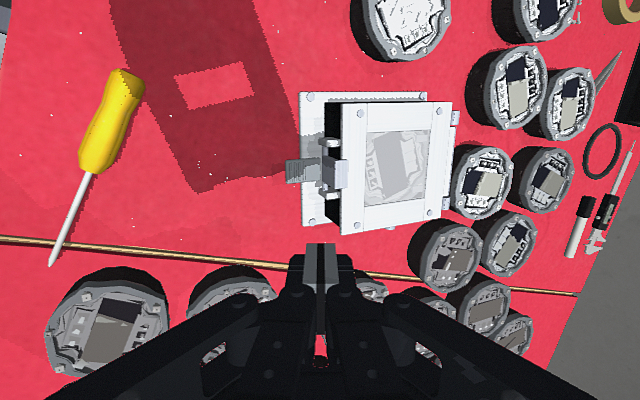

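In the wrist view the grey paddle runs from (286,171) to about (318,171). The hook is at (335,172), and the cover corners are at about (343,102), (339,234), (446,231) and (452,103).

```bash
python3 - <<'E'
from h import *
np.set_printoptions(precision=4,suppress=True)
im=cam('wrist'); P=cloud(im)
for u,v in [(343,102),(339,234),(446,231),(452,103)]: print('cov',onz(im,u,v,.076))
a=onz(im,343,102,.076);b=onz(im,339,234,.076); print('yaw',np.arctan2(-(b-a)[0]*-1,-(b-a)[1]*1), np.linalg.norm(b-a))
for u in range(282,325,4): print(u,P[171,u])
print('end',onz(im,286,171,.049),'sides',onz(im,300,158,.049),onz(im,300,185,.049))
E
```

```text
cov [ 0.5155 -0.1711  0.076 ]
cov [ 0.5561 -0.3064  0.076 ]
cov [ 0.7104 -0.2807  0.076 ]
cov [ 0.6491 -0.1316  0.076 ]
yaw 0.2914810108345186 0.14120893016664873
282 [ 0.483  -0.2557  0.0468]
286 [ 0.4863 -0.2544  0.0497]
290 [ 0.4912 -0.2536  0.0481]
294 [ 0.4952 -0.2525  0.0491]
298 [ 0.4997 -0.2515  0.0491]
302 [ 0.5041 -0.2505  0.0492]
306 [ 0.5088 -0.2496  0.0488]
310 [ 0.5135 -0.2486  0.0487]
314 [ 0.5177 -0.2474  0.0495]
318 [ 0.524  -0.2468  0.046 ]
322 [ 0.5237 -0.2446  0.0566]
end [ 0.4865 -0.2544  0.049 ] sides [ 0.498  -0.2374  0.049 ] [ 0.5064 -0.2661  0.049 ]
```

```bash
python3 -c "
from h import *
to((.4995,-.2497,.09),Rd(.298,.4));to((.4995,-.2497,.05),Rd(.298,.4));to((.4995,-.2497,.04),Rd(.298,.4))"
```

```text
clock 3.65 tcp [ 0.4441 -0.2672  0.2551] d [-0.0003 -0.0106  0.1747] len 0.175 w [-0.001 -0.005  0.008] ang 0.009
clock 3.65 tcp [ 0.4441 -0.2672  0.2551] d [-0.0003 -0.0262  0.2116] len 0.213 w [-0.001 -0.005  0.008] ang 0.009
clock 3.65 tcp [ 0.4441 -0.2672  0.2551] d [-0.0003 -0.0301  0.2208] len 0.223 w [-0.001 -0.005  0.008] ang 0.009
```

Request:
drive_effector:
  increments: {"moves":[[0, 0, -0.012, 0.18, 0, 0, 0], [0, 0, -0.024, 0.36, 0, 0, 0], [0, 0, -0.032, 0.54, 0, 0, 0], [0, 0, -0.044, 0.66, 0, 0, 0], [0, 0, -0.044, 0.66, 0, 0, 0]]}

```text
clock: 4.15
tool_pos: [0.4975, -0.2508, 0.0985]
tcp_rot: [1.691, 2.317, 0.47]
ft_force: [-1.5, 0.7, 0.2]
width: 0.0002
grip_force: 0.0
```

```bash
python3 - <<'E'
from h import *
np.set_printoptions(precision=4,suppress=True)
im=cam('wrist'); im=cam('wrist'); save(im,'w2.png'); P=cloud(im)
y=.298; nx=np.array([np.cos(y),np.sin(y)]); ny=np.array([-nx[1],nx[0]])
Q=P[np.isfinite(P[...,0])]; Q=Q[(abs(Q[:,2]-.049)<.005)]; d=Q[:,:2]-[.494,-.2515]
k=(abs(d@ny)<.03)&(d@nx>-.03)&(d@nx<.02); d=d[k]; a=d@nx; b=d@ny
print(k.sum(), np.percentile(a,[1,5,50,99]), np.percentile(b,[1,5,50,95,99]))
to((.4995,-.2497,.06),Rd(.298,.4))
E
```

```text
2089 [-0.0122 -0.0113  0.0025  0.0196] [-0.0094 -0.0081  0.004   0.0149  0.0156]
clock 4.25 tcp [ 0.4978 -0.2521  0.1014] d [ 0.0019 -0.0141  0.039 ] len 0.042 w [ 0.003 -0.001  0.011] ang 0.012
```

View pics/w2.png

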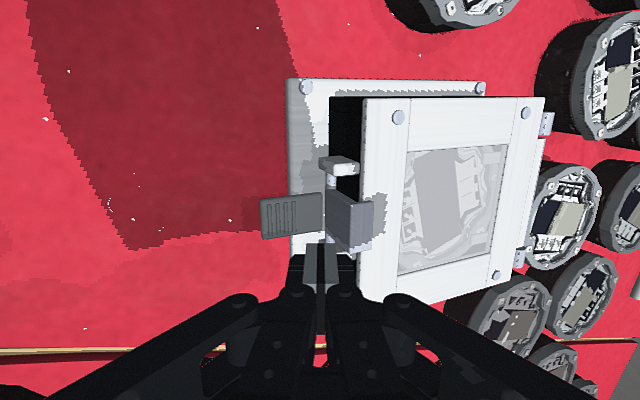

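The picture shows the paddle end at (260,218), the hook at (345,220), and the fingertips at (323,265). The depth measurement moves the press point to (0.489,-0.250).

```bash
python3 -c "
from h import *
to((.494,-.2483,.06),Rd(.298,.4));to((.494,-.2483,.035),Rd(.298,.4))"
```

```text
clock 4.25 tcp [ 0.4978 -0.2521  0.1014] d [ 0.0049 -0.0185  0.0371] len 0.042 w [ 0.003 -0.001  0.011] ang 0.012
clock 4.25 tcp [ 0.4978 -0.2521  0.1014] d [ 0.005  -0.0283  0.0601] len 0.067 w [ 0.003 -0.001  0.011] ang 0.012
```

To row units: 0.037 m / 0.25 = 0.148, -0.0185 m / 0.25 = -0.074.

Request:
drive_effector:
  increments: {"moves":[[0, 0.02, -0.036, 0.072, 0, 0, 0], [0, 0.02, -0.074, 0.148, 0, 0, 0], [0, 0.02, -0.074, 0.148, 0, 0, 0]]}

```text
clock: 4.55
tool_pos: [0.4926, -0.248, 0.0593]
tcp_rot: [1.691, 2.313, 0.469]
ft_force: [-0.2, 0.2, 0.0]
width: 0.0
grip_force: 0.0
```

Request:
drive_effector:
  increments: {"moves":[[0, 0, -0.008, 0.0184, 0, 0, 0], [0, 0, -0.0156, 0.0368, 0, 0, 0], [0, 0, -0.0156, 0.0368, 0, 0, 0]]}

```text
clock: 4.85
tool_pos: [0.4932, -0.2485, 0.0492]
tcp_rot: [1.69, 2.312, 0.468]
ft_force: [1.4, -0.5, 1.7]
width: -0.0001
grip_force: 1.0
```

To row units: 0.0074 m / 0.25 = 0.0296, -0.0031 m / 0.25 = -0.0124.

Request:
drive_effector:
  increments: {"moves":[[0, 0, -0.0048, 0.0112, 0, 0, 0], [0, 0, -0.0092, 0.022, 0, 0, 0], [0, 0, -0.0124, 0.0296, 0, 0, 0], [0, 0, -0.0124, 0.0296, 0, 0, 0]]}

```text
clock: 5.25
tool_pos: [0.4929, -0.248, 0.0404]
tcp_rot: [1.691, 2.313, 0.468]
ft_force: [1.3, -1.0, 7.4]
width: -0.0003
grip_force: 3.1
```

```bash
python3 - <<'E'
from h import *
im=cam('scene'); P=cloud(im); 
k=(P[...,0]>.5)&(P[...,0]<.7)&(P[...,1]<-.13)&(P[...,1]>-.32)&(P[...,2]>.1)&(P[...,2]<.17); print(k.sum())
print(ctrl.get_obs()['ft_force'])
c=im['color'][150:300,240:480]; cv2.imwrite('pics/s2.png',cv2.resize(c[:,:,::-1],None,fx=3,fy=3))
E
```

```text
293
[ 1.79664821 -0.53983514  5.51999426]
```

View pics/s2.png

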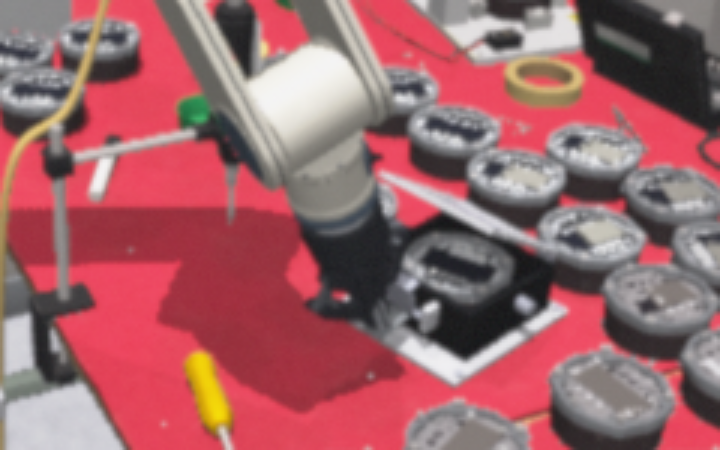

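The cover has sprung up, seen at crop (460,210) leaning up over the nest. Next I lift straight up and then push it back.

```bash
cat >> h.py <<'E'
def N(x,z,y=0):
    a=.298; return np.array([.602+x*np.cos(a)-y*np.sin(a),-.215+x*np.sin(a)+y*np.cos(a),z])
E
python3 -c "
from h import *
to(N(-.118,.137),Rd(.298,.4)); to(N(-.06,.143),Rd(.298,.4))"
```

```text
clock 5.3 tcp [ 0.4929 -0.2479  0.0404] d [-0.0008  0.034  -0.0905] len 0.097 w [ 0.001 -0.001  0.01 ] ang 0.01
clock 5.3 tcp [ 0.4929 -0.2479  0.0404] d [-0.0014  0.0898 -0.0734] len 0.116 w [ 0.001 -0.001  0.01 ] ang 0.01
```

To row units: -0.0905 m / 0.25 = -0.362, -0.06 m / 0.25 = -0.24.

Request:
drive_effector:
  increments: {"moves":[[0, 0, 0.04, -0.12, 0, 0, 0], [0, 0, 0.088, -0.24, 0, 0, 0], [0, 0, 0.136, -0.362, 0, 0, 0], [0, 0, 0.136, -0.362, 0, 0, 0]]}

```text
clock: 5.7
tool_pos: [0.4895, -0.2495, 0.1398]
tcp_rot: [1.687, 2.312, 0.467]
ft_force: [0.1, -0.5, -0.1]
width: 0.0002
grip_force: 0.0
```

Request:
drive_effector:
  increments: {"moves":[[0, 0, 0.072, 0.024, 0, 0, 0], [0, 0, 0.148, 0.044, 0, 0, 0], [0, 0, 0.2232, 0.068, 0, 0, 0], [0, 0, 0.2232, 0.068, 0, 0, 0]]}

```text
clock: 6.1
tool_pos: [0.5447, -0.23, 0.1419]
tcp_rot: [1.69, 2.317, 0.469]
ft_force: [-0.4, -0.3, 0.0]
width: 0.0002
grip_force: 0.0
```

```bash
python3 -c "
from h import *
to(N(0,.17),Rd(.298,.4)); to(N(.05,.18),Rd(.298,.4))"
```

```text
clock 6.1 tcp [ 0.5447 -0.23    0.1419] d [-0.0033  0.0655 -0.0029] len 0.066 w [ 0.    -0.004  0.012] ang 0.012
clock 6.1 tcp [ 0.5447 -0.23    0.1419] d [-0.0039  0.1154  0.0074] len 0.116 w [ 0.    -0.004  0.012] ang 0.012
```

To row units: 0.0655 m / 0.25 = 0.262, 0.053 m / 0.25 = 0.212.

Request:
drive_effector:
  increments: {"moves":[[0, 0, 0.052, -0.004, 0, 0, 0], [0, 0, 0.104, -0.004, 0, 0, 0], [0, 0, 0.16, -0.008, 0, 0, 0], [0, 0, 0.212, -0.012, 0, 0, 0], [0, 0, 0.262, -0.012, 0, 0, 0]]}

```text
clock: 6.6
tool_pos: [0.5986, -0.2126, 0.1697]
tcp_rot: [1.693, 2.317, 0.468]
ft_force: [-1.4, -0.2, 0.2]
width: -0.0001
grip_force: 0.6
```

```bash
python3 - <<'E'
from h import *
im=cam('scene'); c=im['color'][150:300,240:480]; cv2.imwrite('pics/s3.png',cv2.resize(c[:,:,::-1],None,fx=3,fy=3))
to(N(.05,.18),Rd(.298,.4)); to(N(.095,.18),Rd(.298,.4))
E
```

```text
clock 6.65 tcp [ 0.6005 -0.2125  0.1707] d [-0.0034  0.0503  0.0112] len 0.052 w [ 0.    -0.003  0.01 ] ang 0.011
clock 6.65 tcp [ 0.6005 -0.2125  0.1707] d [-0.0039  0.0917  0.0287] len 0.096 w [ 0.    -0.003  0.01 ] ang 0.011
```

View pics/s3.png

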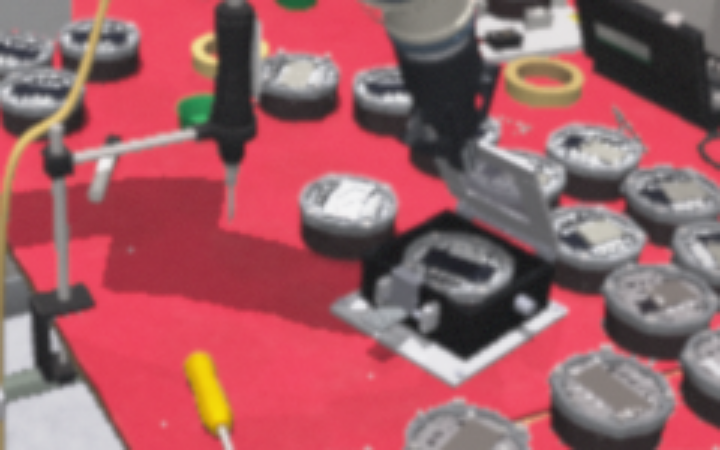

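The fingers at (450,155) are pushing the cover, now at about 65° near (510,195). The tab has sprung back and the stud is lying still. I keep pushing.

To row units: 0.05 m / 0.25 = 0.2, 0.038 m / 0.25 = 0.152.

Request:
drive_effector:
  increments: {"moves":[[0, 0, 0.048, 0.012, 0, 0, 0], [0, 0, 0.1, 0.024, 0, 0, 0], [0, 0, 0.152, 0.036, 0, 0, 0], [0, 0, 0.2, 0.048, 0, 0, 0], [0, 0, 0.2, 0.048, 0, 0, 0]]}

```text
clock: 7.15
tool_pos: [0.6502, -0.197, 0.1799]
tcp_rot: [1.689, 2.315, 0.469]
ft_force: [-0.2, -0.7, 0.1]
width: -0.0004
grip_force: 0.0
```

Request:
drive_effector:
  increments: {"moves":[[0, 0, 0.04, 0.016, 0, 0, 0], [0, 0, 0.08, 0.036, 0, 0, 0], [0, 0, 0.12, 0.052, 0, 0, 0], [0, 0, 0.144, 0.064, 0, 0, 0], [0, 0, 0.144, 0.064, 0, 0, 0]]}

```text
clock: 7.65
tool_pos: [0.6869, -0.1852, 0.1787]
tcp_rot: [1.69, 2.315, 0.469]
ft_force: [-0.7, 0.5, -0.2]
width: 0.0001
grip_force: 0.0
```

```bash
python3 -c "
from h import *
to(N(.095,.18),Rd(.298,.4)); to(N(.105,.18),Rd(.298,.4))
im=cam('side');P=cloud(im)
a=.298;d=P-[.602,-.215,0];X=d[...,0]*np.cos(a)+d[...,1]*np.sin(a);Y=-d[...,0]*np.sin(a)+d[...,1]*np.cos(a);Z=P[...,2]
for z in (.10,.12,.14,.16,.18,.2):
  k=(abs(Z-z)<.008)&(abs(Y)<.075)&(X>.04)&(X<.2); print(z,k.sum(),np.percentile(X[k],[5,50,95]).round(3) if k.any() else '')
"
```

```text
clock 7.65 tcp [ 0.6869 -0.1852  0.1787] d [-0.0036  0.0051  0.0008] len 0.006 w [ 0.001 -0.002  0.011] ang 0.011
clock 7.65 tcp [ 0.6869 -0.1852  0.1787] d [-0.0037  0.0143  0.0047] len 0.016 w [ 0.001 -0.002  0.011] ang 0.011
0.1 15 [0.08  0.084 0.085]
0.12 12 [0.084 0.087 0.09 ]
0.14 14 [0.087 0.092 0.095]
0.16 8 [0.093 0.097 0.099]
0.18 26 [0.075 0.091 0.104]
0.2 54 [0.069 0.088 0.108]
```

To row units: 0.009 m / 0.25 = 0.036, 0.005 m / 0.25 = 0.02.

Request:
drive_effector:
  increments: {"moves":[[0, 0, 0.02, 0.008, 0, 0, 0], [0, 0, 0.036, 0.016, 0, 0, 0], [0, 0, 0.036, 0.016, 0, 0, 0]]}

```text
clock: 8.0
tool_pos: [0.6945, -0.183, 0.1785]
tcp_rot: [1.692, 2.316, 0.467]
ft_force: [-6.8, -2.6, 3.7]
width: -0.0
grip_force: 3.8
```

Request:
drive_effector:
  increments: {"moves":[[0, 0, 0.016, 0.008, 0, 0, 0], [0, 0, 0.032, 0.012, 0, 0, 0], [0, 0, 0.032, 0.012, 0, 0, 0]]}

```text
clock: 8.3
tool_pos: [0.696, -0.1823, 0.1781]
tcp_rot: [1.696, 2.325, 0.459]
ft_force: [-46.4, -15.0, 26.3]
width: 0.0
grip_force: 26.7
```

The push force has risen sharply, so the cover is against its stop. I back off along the path I came in on.

To row units: -0.11 m / 0.25 = -0.44, -0.09 m / 0.25 = -0.36.

Request:
drive_effector:
  increments: {"moves":[[0, 0, -0.06, -0.024, 0, 0, 0], [0, 0, -0.18, -0.12, 0, 0, 0], [0, 0, -0.32, -0.24, 0, 0, 0], [0, 0, -0.44, -0.36, 0, 0, 0], [0, 0, -0.44, -0.36, 0, 0, 0]]}

```text
clock: 8.8
tool_pos: [0.5707, -0.2228, 0.2208]
tcp_rot: [1.693, 2.311, 0.467]
ft_force: [0.2, -0.1, -0.3]
width: 0.0
grip_force: 0.0
```

```bash
python3 - <<'E'
from h import *
print(ctrl.get_obs()['ft_force'],ctrl.get_obs()['tool_pos'])
im=cam('side');P=cloud(im)
a=.298;d=P-[.602,-.215,0];X=d[...,0]*np.cos(a)+d[...,1]*np.sin(a);Y=-d[...,0]*np.sin(a)+d[...,1]*np.cos(a);Z=P[...,2]
k=(Z>.09)&(Z<.2)&(abs(Y)<.07)&(X>.06)&(X<.15)
p=cv2.fitLine(np.stack([X[k],Z[k]],1).astype(np.float32),cv2.DIST_HUBER,0,.01,.01).ravel()
print(k.sum(),p,'angle',np.pi/2+np.arctan(p[0]/p[1]))
im=cam('scene'); c=im['color'][150:300,240:480]; cv2.imwrite('pics/s4.png',cv2.resize(c[:,:,::-1],None,fx=3,fy=3))
E
```

```text
[ 0.24811175 -0.14965594 -0.34865476] [ 0.57074645 -0.2227515   0.22077906]
35 [0.29901248 0.9542492  0.09330031 0.1312712 ] angle 1.874454
```

View pics/s4.png

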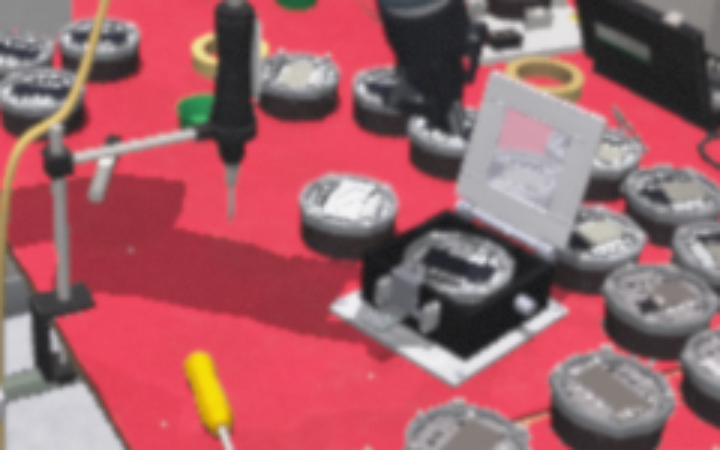

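The cover stands open at about 1.87 rad at crop (530,160). The stud is in the nest at (458,262), the tab is back up, and the hand is clear.

```bash
python3 -c "
from plant import ctrl, cams, job
print(job.finish_job())"
```

```text
the job is handed in; nothing more can be done
None
```

The nest is open and the job is handed in: the cover stands at its stop (measured about 1.87 rad), the tab has sprung back, the stud is still in the nest, nothing around it looks moved, and the hand is clear; the hand-in call returned no verdict.

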